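Open the tube mixer: undo its left-hand clamp knob and take off the clamp plate

ROBOT

A 6-joint arm with a two-finger parallel gripper is mounted at the origin on a cart in front of the work surface, level with it; the furniture and walls round the work are solid. World frame = base frame: x ahead of the robot, y to its left, z up, the work surface at z = 0. Lengths are in m, angles in rad, forces in N, time in s.
With the tool pointing down it reaches from about 0.225 to 0.875 m from the base axis. Payload 3.4 kg.
Tool frame: the origin (TCP) lies at the very end of the fingers, on their centre line; the grasp point (between the pads) lies 19 mm behind it; z points along the fingers, x is the direction in which the jaws open and shut, and the axes are right-handed (so a half turn about z gives the same grasp; the last joint's range is limited). The gripper opens to 85 mm and grips with 20 to 120 N. Pads are 22 mm wide; open, the fingers measure 114 mm over their backs; the gripper's body (76 mm by 85 mm) begins 54 mm behind the grasp point. The pads swing forward as they close: fully open they stand 13 mm farther back than shut.
Start: joints at [-1.332, 0.276, 1.505, -0, 1.361, -0.121], TCP at [0.202, -0.538, 0.231] pointing down, gripper open.
Joint ranges: [-2.89, 2.89], [-0.75, 2.08], [0.22, 2.7], [-1.18, 4.32], [0.11, 2.71], [-2.7, 2.7]. Speed limits (rad/s): [2.57, 2.57, 3.14, 3.14, 3.14, 3.14].

INTERFACE

Orientations are given as a unit quaternion [w, x, y, z].
In Python, from rig import manip gives the robot as it stands.
- The arm moves only by the tool send_rows, never from a script. Its argument "increments" is a list of rows, each a list of 5 numbers: the opening, from 0 (shut) to 1 (fully open), then the shift along the tool's x, y, z in m, then the turn about the tool's z in rad. A call has 1 to 8 rows; each row shifts and turns the commanded pose from where the row before left it, along the tool's axes as they then stand; what a row does not reach is not made up. A row lasts 1/8 s, in which the tool goes at most 62.5 mm and 10.7 degrees, less where a joint would pass 70% of its speed; a pose out of reach is approached as far as the arm can. A call is refused whole if a number of a shift passes 0.0625 or a number of a turn 0.188, either way. A call with a gripper value outside its range is refused whole. The fingers move at their own pace and stop on an object; "squeeze" is the grip in N (left out, the last holds). Time passes only in rows, so rows that do not move let the fingers close. It gives the time, the measured TCP pose, the force and the opening at its end, in the units of the state.
- manip.get_state(): the state, without advancing time (a new reading comes with each control period).
- manip.get_image(name): name is "side" or "top"; returns the picture (384x512x3 uint8, red, green, blue); there is no depth.
- manip.calibration(name): a dict with "fx", "fy", "cx", "cy" (pixels), "distortion" ([k1, k2, p1, p2, k3] as OpenCV has them; the pictures are not rectified), "camera_from_world" (4x4, takes a point from world to camera coordinates). Camera axes: x right, y up, looking along -z (the intrinsics and any distortion apply to the point x, -y, -z); pixel columns grow to the right and rows downward; lengths in m; the calibration is good to about 2 mm. A picture is of the moment at which its call begins. calibration takes no time and is no camera call.
- manip.sign_off(): hands the job in, once; it reports no verdict.
The state is a dict: "clock": time; "qpos": joint angles; "qd": joint speeds; "effort": joint torques, N m; "position": TCP position; "ee_rot": TCP orientation; "contact_force": force on the tool from outside, world axes, zero at the start; "moment": the same for the moment, N m; "width": finger opening in m.
Only numpy, scipy, OpenCV 4.12 (cv2) and the standard library are available. Lean on these libraries where they do the work, as an engineer would, in place of code of your own. Each camera call takes 0.05 s, during which the arm holds its last target.

TASK

The tubes in the bench tube mixer are done and must be got at. Its head spins anticlockwise, so the black clamp knob on top has a left-hand thread: undo it by turning it clockwise (seen from above), regrasping as often as needed, until the clamp plate under it is free to rise; then raise the slotted clamp plate a little by its upright grip, draw it out from under the knob in the direction in which the grip points, and lay it flat on the bench, skirt down, without dropping it and without disturbing the things that stand about.

Things in the scene. Friction and masses are not known exactly. Their poses are not given: they have to be found in the camera images.
- tube_mixer: Fixed white bench machine, sloping panel on its -x side, z up; origin on the bench under the knob's axis. Housing x -156..+111, y +-109 mm, top at z 70 mm. On it a round carrier, 108 mm diameter, top z 105 mm, with ten tube caps to z 107.5 mm on which the clamp plate rests. A fixed steel stud, 16 mm diameter, rises from its middle through the plate's slot into the knob.
- knob_grip (a point): Centre of the grip of the clamp knob, on its upright axis: black ribbed round knob, 54 mm diameter, 27 mm high (13.5 mm above and below this point), 147 mm above the bench when tight. Below it a neck (26 mm diameter) and a steel thrust washer (44 mm diameter, underside 34.5 mm below this point) that presses on the plate. The knob never leaves the stud.
- clamp_knob (a joint): Knob angle in rad: 0 tight, growing as it turns clockwise seen from above. Left-hand thread: clockwise undoes it and raises knob and washer 10 mm per full turn. Starts between 0 and 0.4; stop at 7.6 (12 mm up). Needs about 0.2 N m; stays where it is left and cannot be pulled up.
- clamp_plate: Loose 160 g aluminium disc, 120 mm diameter, 5 mm thick, skirt 5 mm deep under its rim round the caps. Origin: disc centre at skirt underside (z 102.5 mm clamped, 0 flat on bench), z up. 20 mm slot from centre to rim along its +x, grip tongue to x -112 mm. Undo about one turn, raise 5 mm (to clear the caps) to 10 mm (washer), draw out along its -x by 100 mm or more, then lift.
- plate_grip (a point): Point in the plate's upright grip, 97 mm from the plate's centre along its -x and 30 mm above its origin; axes as the plate's. The grip is a black block 10 mm thick (along the plate's x), 36 mm wide (along y); its top is 12 mm above this point, the plate's surface 20 mm below.
- tube_rack: bystander: orange microtube rack, 110x73x49 mm, the one to the right of the mixer (another stands far back), origin at the centre of its underside; leave it alone
- tip_cup: bystander: small white cup, 70 mm diameter, 50 mm high, origin at the centre of its underside; leave it alone
- sample_box: bystander: blue sample box with clear lid, 96x125x65 mm, origin at the centre of its underside; leave it alone
- notebook: bystander: blue notebook, 210x150x12 mm, on the left of the bench, origin at the centre of its underside; leave it alone. The bench between it and the mixer (x 0.40 to 0.65, y 0.22 to 0.42 m) is free to lay the plate on.
- beaker: bystander: plastic beaker, 72 mm diameter, 90 mm high, the one to the right of the mixer (another stands far back), origin at the centre of its underside; leave it alone

How it is judged:
On the way, in this order (a step that is already met when the one before it is completed fails the run):
1. the knob is undone by at least half a turn while the clamp plate is still in place (value of joint clamp_knob above 3.1 rad and horizontal distance between clamp_plate and tube_mixer below 0.02 m), for 0.1 s.
2. the clamp plate is drawn out from under the knob (horizontal distance between clamp_plate and tube_mixer above 0.09 m), for 0.1 s.
At the end, for the whole second after the job is handed in: The knob is left undone by more than 3.1 rad; the clamp plate lies released and at rest flat on the bench, skirt down (origin within 5 mm of the bench, tilted less than 0.06 rad), not leaning on the mixer (value of joint clamp_knob above 3.1 rad and height (world z) of clamp_plate between -0.003 and 0.005 m and angle between clamp_plate's own z axis and vertical below 0.06 rad and contact force between clamp_plate and tube_mixer below 0.1 N and linear speed of clamp_plate below 0.02 m/s); the robot touches nothing.
It fails at once if the clamp plate is dropped or flung (faster than 1 m/s) (linear speed of clamp_plate above 1 m/s).
It fails at once if a bystander is shifted by more than 4 cm (distance of any of tube_rack, tip_cup, sample_box, notebook, beaker from where it was at the start of the episode above 0.04 m).
It also fails if it takes over 69 s, if anything falls off the work surface, if the arm or the gripper's body presses on something with over 40 N, if the wrist force passes 120 N, or if a joint passes its speed limit or range.

## Working session

There is one attempt and no reset: what is moved stays moved. The work goes in short steps, Python scripts to look and compute and a tool call to move; the robot and the scene stay as the last step left them, time stands still between calls to the robot, and variables do not carry over. Pictures are saved under pics/ and viewed, and the job is handed in when it is done.

Besides the shell and the picture viewer there is one more tool, called as name([rows], argument=value, ...), one row to a line, values as JSON. send_rows: Moves the arm, as the interface text tells. Its arguments: {"type":"object","properties":{"increments":{"type":"array","items":{"type":"array","items":{"type":"number"}}},"squeeze":{"type":"number"}},"required":["increments"]}

```bash
ls; mkdir -p pics; python3 - <<'E'
from rig import manip
import cv2
print(manip.get_state())
for n in("side","top"):
    im=manip.get_image(n); cv2.imwrite(f"pics/{n}0.png",cv2.resize(im[:,:,::-1],None,fx=1.5,fy=1.5,interpolation=cv2.INTER_CUBIC))
    print(n,manip.calibration(n))
E
```

```text
pics
{'clock': 0.0, 'qpos': array([-1.33197749e+00,  2.76593914e-01,  1.50616013e+00, -1.23749678e-05,
        1.36071665e+00, -1.21010902e-01]), 'qd': array([-0.00067818,  0.00150406, -0.0013189 ,  0.00022171,  0.00103833,
        0.00097786]), 'effort': array([ 4.67852624e-04, -4.16770756e+01, -2.45806789e+01,  4.22354606e-05,
        1.09406852e-02,  7.33220418e-08]), 'position': array([ 0.20232014, -0.53764338,  0.23042959]), 'ee_rot': array([-6.19224337e-04,  8.22227498e-01, -5.69158202e-01, -7.05943578e-04]), 'contact_force': array([-0.60850449, -0.29026498, -0.81069739]), 'moment': array([-0.02269267,  0.02214065,  0.01378591]), 'width': 0.08545459889416238}
side {'fx': 486.69939662804694, 'fy': 486.69939662804694, 'cx': 257.64762727826457, 'cy': 184.78300210411228, 'distortion': array([-0.19407714,  0.        ,  0.        ,  0.        ,  0.        ]), 'camera_from_world': array([[ 0.18692785, -0.98235026,  0.00677765, -0.0197594 ],
       [ 0.8136003 ,  0.15867625,  0.55935355, -0.52979388],
       [-0.55055656, -0.09904446,  0.82890148, -1.67901491],
       [ 0.        ,  0.        ,  0.        ,  1.        ]])}
top {'fx': 460.05597721098195, 'fy': 460.05597721098195, 'cx': 264.16713163591896, 'cy': 189.47815320241992, 'distortion': array([-0.14489701,  0.        ,  0.        ,  0.        ,  0.        ]), 'camera_from_world': array([[-0.01683684, -0.99968274,  0.01873332,  0.0684725 ],
       [ 0.99648248, -0.01523875,  0.0824042 , -0.5238283 ],
       [-0.08209258,  0.02005485,  0.99642291, -1.80488863],
       [ 0.        ,  0.        ,  0.        ,  1.        ]])}
```

View pics/side0.png

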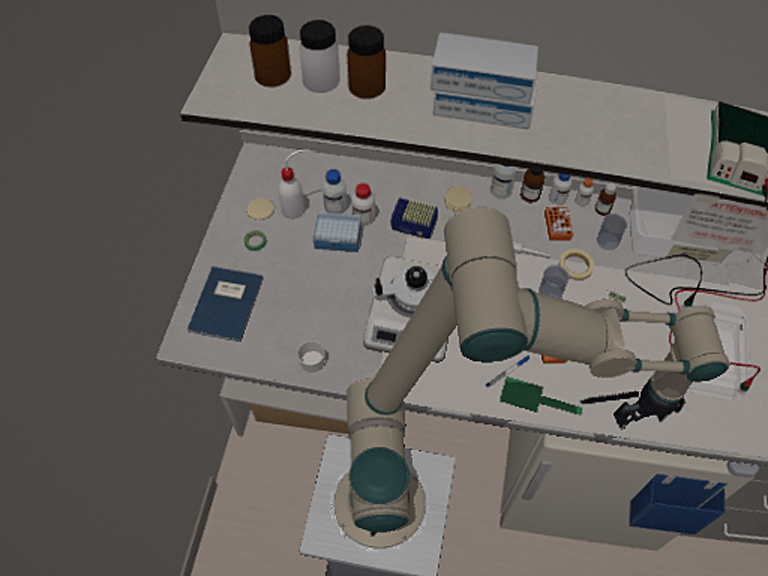

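View pics/top0.png

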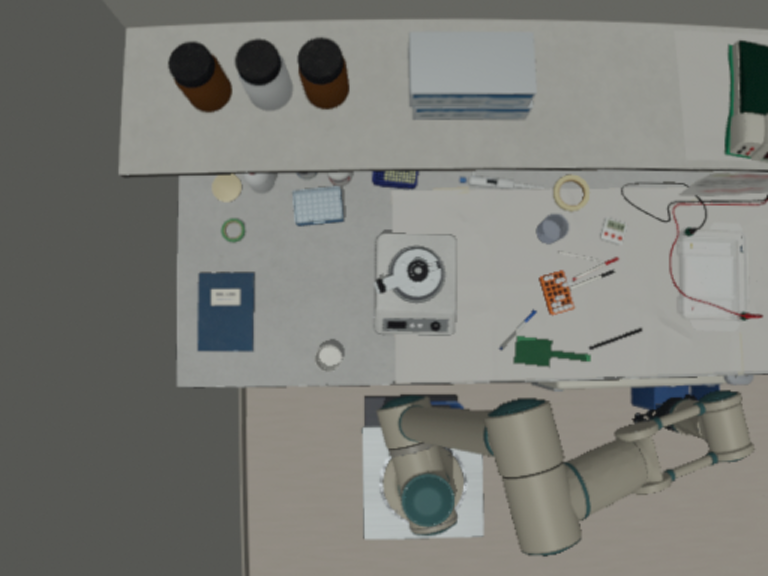

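Top picture: knob around (418,270)/1.5, plate grip around (381,285)/1.5; notebook on the left, cup near (330,354)/1.5. I'll enlarge both crops.

```bash
cat > h.py <<'E'
from rig import manip
import numpy as np, cv2
def K(c): return np.array([[c["fx"],0,c["cx"]],[0,c["fy"],c["cy"]],[0,0,1]])
def ray(n,u,v):
    c=manip.calibration(n); p=cv2.undistortPoints(np.array([[[u,v]]],float),K(c),np.array(c["distortion"]))[0,0]
    T=c["camera_from_world"]; R,t=T[:3,:3],T[:3,3]
    return -R.T@t, R.T@np.array([p[0],-p[1],-1.])
def at_z(n,u,v,z):
    o,d=ray(n,u,v); return o+d*(z-o[2])/d[2]
def proj(n,P):
    c=manip.calibration(n); T=c["camera_from_world"]; q=np.atleast_2d(P)@T[:3,:3].T+T[:3,3]
    q=q*[1,-1,-1]
    return cv2.projectPoints(q,np.zeros(3),np.zeros(3),K(c),np.array(c["distortion"]))[0][:,0]
def tri(uvs): # list (name,u,v)
    A=np.zeros((3,3));b=np.zeros(3)
    for n,u,v in uvs:
        o,d=ray(n,u,v); d/=np.linalg.norm(d); M=np.eye(3)-np.outer(d,d);A+=M;b+=M@o
    return np.linalg.solve(A,b)
def crop(n,u0,v0,w,h,f,name):
    im=manip.get_image(n)[v0:v0+h,u0:u0+w,::-1]
    cv2.imwrite(f"pics/{name}.png",cv2.resize(im,None,fx=f,fy=f,interpolation=cv2.INTER_CUBIC))
E
python3 - <<'E'
from h import *
crop("top",240,145,80,80,7,"t1"); crop("side",235,160,80,80,7,"s1")
E
```

```text
(no output)
```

View pics/t1.png

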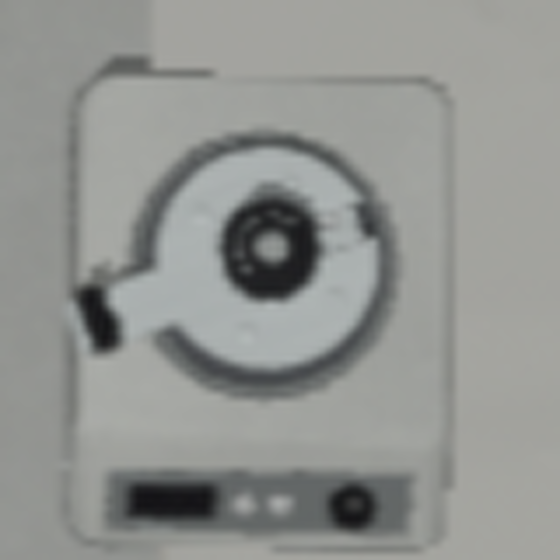

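View pics/s1.png

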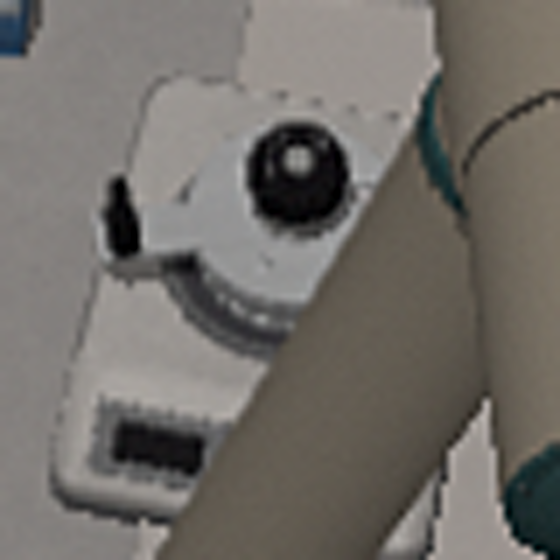

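```bash
python3 - <<'E'
from h import *
for n in("top","side"): print(n,ray(n,256,192)[0])
f=lambda n,u,v:(n,(240 if n=="top" else 235)+u/7-.5,(145 if n=="top" else 160)+v/7-.5)
a=f("top",270,246); b=f("side",298,158)
print("knob tri",tri([a,b]), at_z(*a,.1605), at_z(*b,.1605))
g=f("top",99,318)
for z in(.12,.1325,.1445):print("grip",at_z(*g,z))
# side view grip top
g2=f("side",118,182)
print(at_z(*g2,.1445), tri([g,f("side",122,218)]))
for p in [(75,290),(75,530),(450,100),(450,530),(265,78)]: print("hous",at_z(*f("top",*p),.07))
for n,u,v,z in [("top",330/1.5,354/1.5,.05),("top",226/1.5,311/1.5,.012),("top",198/1.5,350/1.5,.012),("top",254/1.5,350/1.5,.012),("top",254/1.5,272/1.5,.012),("top",318/1.5,206/1.5,.065)]: print(at_z(n,u,v,z))
E
```

```text
top [0.37497061 0.09666507 1.84031531]
side [-0.48965862 -0.10164206  1.68821396]
knob tri [0.54852165 0.01088851 0.1645603 ] [0.54883545 0.01116119 0.1605    ] [0.55141523 0.01071212 0.1605    ]
grip [0.51561137 0.10154961 0.12      ]
grip [0.51458946 0.10151412 0.1325    ]
grip [0.51360843 0.10148005 0.1445    ]
[0.52782559 0.10579754 0.1445    ] [0.51490081 0.10130164 0.12930767]
hous [0.53540205 0.11470095 0.07      ]
hous [0.40318441 0.11663155 0.07      ]
hous [ 0.6384421  -0.09536508  0.07      ]
hous [ 0.39965928 -0.08964229  0.07      ]
hous [0.65212581 0.00748227 0.07      ]
[0.34413105 0.2349278  0.05      ]
[0.46098964 0.51439779 0.012     ]
[0.35811841 0.59017812 0.012     ]
[0.35660643 0.4394951  0.012     ]
[0.56412505 0.43904121 0.012     ]
[0.72921571 0.26177246 0.065     ]
```

Knob is at about (0.549, 0.011). The grip is at (0.515, 0.1015), so the grip direction is (-0.35, 0.94), and the 97 mm distance agrees. Now I'll move over the knob.

send_rows([
  [1,-0.02,-0.025,0,0],
  [1,-0.03,-0.04,0,0],
  [1,-0.03,-0.04,0,0],
  [1,-0.03,-0.04,0,0],
  [1,-0.03,-0.04,0,0],
  [1,-0.03,-0.04,0,0],
  [1,-0.03,-0.04,0,0],
  [1,-0.03,-0.04,0,0],
], squeeze=60)

```text
clock: 1.2
position: [0.4076, -0.2141, 0.2313]
ee_rot: [0.0, 0.822, -0.569, 0.0]
contact_force: [-0.2, -1.0, 0.2]
width: 0.0853
```

```bash
cat >> h.py <<'E'
from scipy.spatial.transform import Rotation as Ro
def rel(target):
    s=manip.get_state(); R=Ro.from_quat(np.array(s["ee_rot"])[[1,2,3,0]])
    d=np.array(target)-s["position"]
    x=R.as_matrix()[:,0]
    print("t",round(s["clock"],2),"pos",s["position"].round(4),"yaw",round(float(np.arctan2(x[1],x[0])),3),"q6",s["qpos"][5].round(3),"z",R.as_matrix()[:,2].round(3),"F",s["contact_force"].round(1),"M",s["moment"].round(2),"w",round(s["width"],4))
    print("tool delta",(R.inv().apply(d)).round(4))
E
python3 -c "
from h import *
rel([.549,.011,.2])"
```

```text
t 1.2 pos [ 0.4076 -0.2141  0.2313] yaw -1.211 q6 0.576 z [ 0. -0. -1.] F [-0.2 -1.   0.2] M [ 0.01 -0.   -0.01] w 0.0853
tool delta [-0.1609 -0.2116  0.0313]
```

send_rows([
  [1,-0.03,-0.04,0,0],
  [1,-0.03,-0.04,0,0],
  [1,-0.03,-0.04,0,0],
  [1,-0.03,-0.04,0,0],
  [1,-0.03,-0.04,0,0],
  [1,-0.011,-0.0116,0,0],
  [1,0,0,0.02,-0.18],
  [1,0,0,0,-0.18],
])

```text
clock: 2.2
position: [0.5467, 0.0095, 0.2095]
ee_rot: [0.001, 0.912, -0.41, -0.002]
contact_force: [-0.3, 0.2, -0.4]
width: 0.0853
```

send_rows([
  [1,0,0,0,-0.18],
  [1,0,0,0,-0.18],
  [1,0,0,0,-0.18],
  [1,0,0,0,-0.18],
  [1,0,0,0,-0.18],
  [1,0,0,0,-0.18],
  [1,0,0,0,-0.18],
  [1,0,0,0,-0.18],
])

```text
clock: 3.2
position: [0.5477, 0.0088, 0.2112]
ee_rot: [0.0, 0.956, 0.293, -0.001]
contact_force: [-0.1, -0.3, -0.3]
width: 0.0855
```

send_rows([
  [1,0,0,0,-0.18],
  [1,0,0,0,-0.18],
  [1,0,0,0,-0.18],
  [1,0,0,0,-0.18],
  [1,0,0,0,-0.18],
  [1,0,0,0,-0.18],
  [1,0,0,0,-0.18],
  [1,0,0,0,0],
])

```text
clock: 4.2
position: [0.5478, 0.009, 0.2112]
ee_rot: [-0.0, 0.603, 0.797, -0.0]
contact_force: [-0.2, -0.4, 0.1]
width: 0.0852
```

```bash
python3 -c "
from h import *
rel([.549,.011,.131])
crop('top',210,115,120,120,5,'t2'); crop('side',215,120,120,120,5,'s2')
print(proj('top',[[.549,.011,.1605]]),proj('side',[[.549,.011,.1605]]))"
```

```text
t 4.2 pos [0.5478 0.009  0.2112] yaw 1.846 q6 -1.956 z [-0.001 -0.    -1.   ] F [-0.2 -0.4  0.1] M [-0.02 -0.07  0.01] w 0.0852
tool delta [0.0016 0.0018 0.0802]
[[278.11437898 179.59766852]] [[276.89206096 182.5744742 ]]
```

View pics/t2.png

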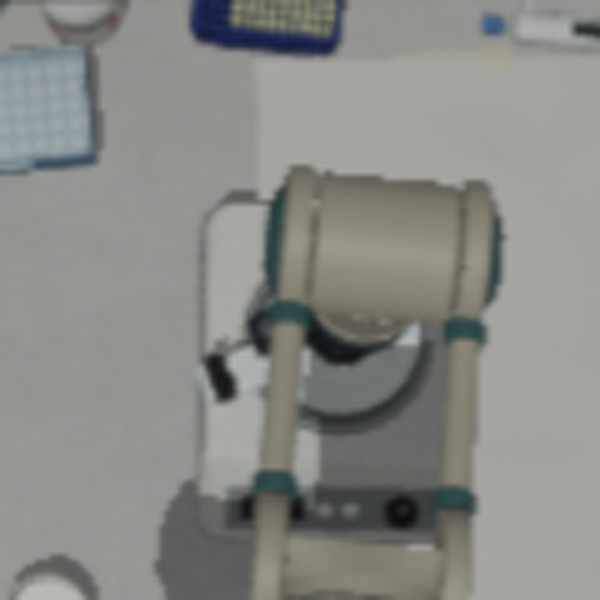

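View pics/s2.png

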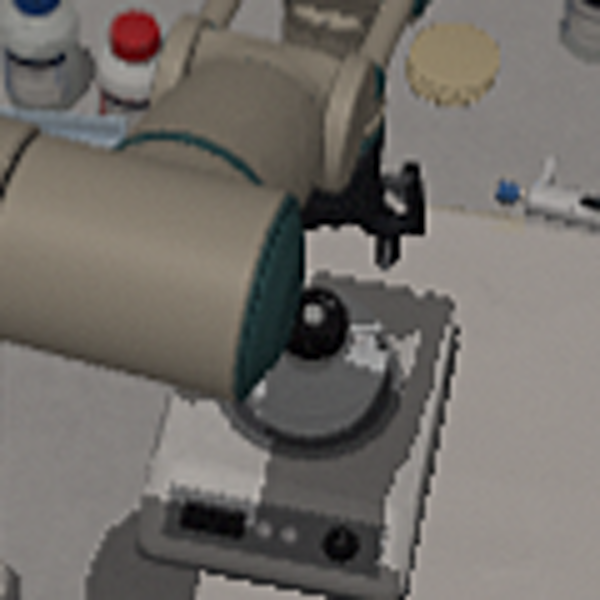

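The arm is over the knob and nothing has been touched. Side view shows the knob at about (315,325) in the crop, under the open fingers. Descend and close.

send_rows([
  [1,0.0015,0.0023,0.01,0],
  [1,0,0,0.02,0],
  [1,0,0,0.02,0],
  [1,0,0,0.02,0],
  [1,0,0,0.011,0],
  [1,0,0,0,0],
], squeeze=60)

```text
clock: 5.05
position: [0.5495, 0.0118, 0.1293]
ee_rot: [-0.001, 0.602, 0.798, -0.001]
contact_force: [0.1, -0.3, -1.0]
width: 0.0854
```

send_rows([
  [0.5,0,0,0,0],
  [0.5,0,0,0,0],
  [0.5,0,0,0,0],
  [0.5,0,0,0,0],
  [0.5,0,0,0,0],
])

```text
clock: 5.68
position: [0.5507, 0.0121, 0.1316]
ee_rot: [0.001, 0.602, 0.798, 0.001]
contact_force: [-0.7, 1.4, 6.1]
width: 0.0523
```

```bash
python3 -c "
from h import *
rel([.5495,.011,.130])"
```

```text
t 5.67 pos [0.5507 0.0121 0.1316] yaw 1.849 q6 -1.954 z [ 0.002  0.    -1.   ] F [-0.7  1.4  6.1] M [0.24 0.21 0.01] w 0.0523
tool delta [-0.0007 -0.0014  0.0016]
```

send_rows([
  [0.4,0,0,0,0.1],
  [0.4,0,0,-0.0003,0.18],
  [0.4,0,0,-0.0003,0.18],
  [0.4,0,0,-0.0003,0.18],
  [0.4,0,0,-0.0003,0.18],
  [0.4,0,0,-0.0003,0.18],
  [0.4,0,0,-0.0003,0.18],
  [0.4,0,0,-0.0003,0.18],
])

```text
clock: 6.68
position: [0.5491, 0.0088, 0.1337]
ee_rot: [0.003, 0.971, 0.24, -0.001]
contact_force: [-5.2, -6.6, 8.0]
width: 0.0525
```

```bash
python3 -c "
from h import *
rel([.5495,.011,.130])"
```

```text
t 6.67 pos [0.5491 0.0088 0.1337] yaw 0.485 q6 -0.589 z [-0.002 -0.006 -1.   ] F [-5.2 -6.6  8. ] M [-1.16  0.94  0.26] w 0.0525
tool delta [ 0.0014 -0.0017  0.0037]
```

send_rows([
  [0.4,0,0,-0.001,0.18],
  [0.4,0,0,-0.0005,0.18],
  [0.4,0,0,-0.0003,0.18],
  [0.4,0,0,-0.0003,0.18],
  [0.4,0,0,-0.0003,0.18],
  [0.4,0,0,-0.0003,0.18],
  [0.4,0,0,-0.0003,0.18],
  [0.4,0,0,-0.0003,0.18],
])

```text
clock: 7.68
position: [0.5454, 0.0099, 0.136]
ee_rot: [0.004, 0.888, -0.46, -0.003]
contact_force: [-9.3, -4.1, 9.4]
width: 0.0524
```

```bash
python3 -c "
from h import *
rel([.5495,.011,.130])"
```

```text
t 7.67 pos [0.5454 0.0099 0.136 ] yaw -0.955 q6 0.851 z [-0.009 -0.004 -1.   ] F [-9.3 -4.1  9.4] M [-0.53  1.71  0.25] w 0.0524
tool delta [ 0.0015 -0.004   0.0059]
```

```bash
python3 -c "
import numpy as np
A=[];b=[]
for y,p in [(1.849,(.5507,.0121)),(.485,(.5491,.0088)),(-.955,(.5454,.0099))]:
    c,s=np.cos(y),np.sin(y)
    A+=[[1,0,c,s],[0,1,s,-c]];b+=p
r=np.linalg.lstsq(np.array(A),np.array(b),rcond=None);print(r)
o=r[0]
for y in(-.955,-1.7,-2.4):
    c,s=np.cos(y),np.sin(y);print(y,o[0]+c*o[2]+s*o[3],o[1]+s*o[2]-c*o[3])
"
```

```text
(array([ 5.47867231e-01,  1.14498594e-02, -1.52508960e-04,  2.91021181e-03]), array([2.53771117e-10]), np.int32(4), array([2.08226085, 2.08226085, 1.29003479, 1.29003479]))
-0.955 0.5454034948464517 0.009893390686405368
-1.7 0.5450009265418231 0.0119760618961597
-2.4 0.5460139494696764 0.013698845447397643
```

send_rows([
  [0.4,-0.0012,0.004,-0.0008,0.18],
  [0.4,-0.0005,0,-0.0003,0.18],
  [0.4,-0.0005,0,-0.0003,0.18],
  [0.4,-0.0005,0,-0.0003,0.18],
  [0.4,-0.0005,0,-0.0003,0.18],
  [0.4,-0.0005,0,-0.0003,0.18],
  [0.4,-0.0005,0,-0.0003,0.18],
  [0.4,-0.0005,0,-0.0003,0.18],
])

```text
clock: 8.68
position: [0.5457, 0.0137, 0.1385]
ee_rot: [-0.001, -0.364, 0.931, 0.0]
contact_force: [-2.1, 0.1, -0.1]
width: 0.0524
```

```bash
python3 -c "
from h import *
rel([.548,.0115,.137])"
```

```text
t 8.68 pos [0.5457 0.0137 0.1385] yaw -2.396 q6 2.294 z [-0.001 -0.    -1.   ] F [-2.1  0.1 -0.1] M [0.14 0.2  0.18] w 0.0524
tool delta [-0.0002 -0.0032  0.0015]
```

send_rows([
  [1,0,0,0,0],
  [1,0,0,0,0],
  [1,0,0,0,0],
  [1,0,-0.003,0,0],
  [1,0,0,0,-0.18],
  [1,0,0,0,-0.18],
  [1,0,0,0,-0.18],
  [1,0,0,0,-0.18],
])

```text
clock: 9.68
position: [0.5488, 0.0112, 0.1386]
ee_rot: [0.0, -0.673, 0.739, -0.0]
contact_force: [0.7, 0.4, 0.1]
width: 0.0853
```

send_rows([
  [1,0,0,0,-0.18],
  [1,0,0,0,-0.18],
  [1,0,0,0,-0.18],
  [1,0,0,0,-0.18],
  [1,0,0,0,-0.18],
  [1,0,0,0,-0.18],
  [1,0,0,0,-0.18],
  [1,0,0,0,-0.18],
])

```text
clock: 10.68
position: [0.5488, 0.0112, 0.1386]
ee_rot: [0.0, 0.994, -0.112, 0.0]
contact_force: [-1.1, 0.1, -0.7]
width: 0.0853
```

```bash
python3 -c "
from h import *
rel([.548,.0115,.137])"
```

```text
t 10.68 pos [0.5488 0.0112 0.1386] yaw -0.225 q6 0.118 z [ 0. -0. -1.] F [-1.1  0.1 -0.7] M [-0.01 -0.    0.06] w 0.0853
tool delta [-0.0008 -0.0001  0.0016]
```

send_rows([
  [1,-0.0008,0,0.002,0],
  [0.4,0,0,0,0],
  [0.4,0,0,0,0],
  [0.4,0,0,0,0],
  [0.4,0,0,0,0],
  [0.4,0,0,0,0],
  [0.4,0,0,-0.0015,0.1],
  [0.4,0,0,-0.0003,0.18],
])

```text
clock: 11.68
position: [0.5477, 0.0116, 0.1375]
ee_rot: [0.0, 0.967, -0.255, -0.0]
contact_force: [0.6, 0.4, -2.2]
width: 0.0521
```

send_rows([
  [0.4,0,0,-0.0003,0.18],
  [0.4,0,0,-0.0003,0.18],
  [0.4,0,0,-0.0003,0.18],
  [0.4,0,0,-0.0003,0.18],
  [0.4,0,0,-0.0003,0.18],
  [0.4,0,0,-0.0003,0.18],
  [0.4,0,0,-0.0003,0.18],
  [0.4,0,0,-0.0003,0.18],
])

```text
clock: 12.68
position: [0.5478, 0.0113, 0.1398]
ee_rot: [-0.0, -0.559, 0.829, -0.0]
contact_force: [0.6, -0.6, -4.0]
width: 0.0525
```

send_rows([
  [0.4,0,0,-0.0003,0.18],
  [0.4,0,0,-0.0003,0.18],
  [0.4,0,0,-0.0003,0.18],
  [0.4,0,0,0,0],
])

```text
clock: 13.18
position: [0.5477, 0.0113, 0.1407]
ee_rot: [-0.0, -0.32, 0.947, -0.0]
contact_force: [1.0, -1.2, -4.6]
width: 0.0527
```

```bash
python3 -c "
from h import *
rel([.548,.0115,.137])"
```

```text
t 13.18 pos [0.5477 0.0113 0.1407] yaw -2.489 q6 2.384 z [-0.001 -0.001 -1.   ] F [ 1.  -1.2 -4.6] M [-0.23 -0.23 -0.16] w 0.0527
tool delta [-0.0004  0.      0.0037]
```

send_rows([
  [1,0,0,0,0],
  [1,0,0,0,0],
  [1,0,0,0,0],
  [1,0,0,0,0],
  [1,0,0,-0.02,0],
  [1,0,0,-0.03,0],
  [1,0,0,-0.02,0],
  [1,0,0,0,0],
])

```text
clock: 14.18
position: [0.5489, 0.0116, 0.2134]
ee_rot: [0.002, -0.32, 0.948, -0.001]
contact_force: [-0.8, -0.6, -0.9]
width: 0.0849
```

send_rows([
  [1,0,0,0,-0.18],
  [1,0,0,0,-0.18],
  [1,0,0,0,-0.18],
  [1,0,0,0,-0.18],
  [1,0,0,0,-0.18],
  [1,0,0,0,-0.18],
  [1,0,0,0,-0.18],
  [1,0,0,0,-0.018],
])

```text
clock: 15.18
position: [0.5471, 0.0117, 0.2105]
ee_rot: [0.001, 0.821, -0.57, -0.001]
contact_force: [0.1, 0.8, 0.1]
width: 0.0858
```

```bash
python3 -c "
from h import *
rel([.514,.102,.210])
crop('top',210,115,120,120,5,'t3'); crop('side',215,120,120,120,5,'s3')"
```

```text
t 15.18 pos [0.5471 0.0117 0.2105] yaw -1.214 q6 1.108 z [-0.002  0.    -1.   ] F [0.1 0.8 0.1] M [-0.01  0.03  0.03] w 0.0858
tool delta [-0.0962 -0.0006  0.0006]
```

View pics/t3.png

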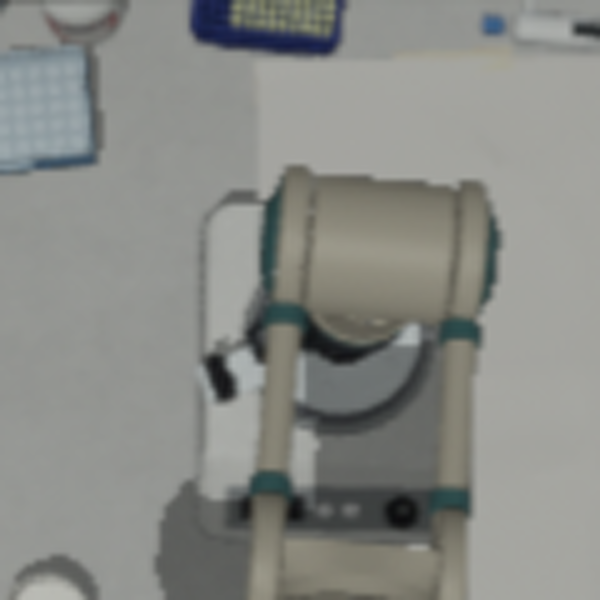

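View pics/s3.png

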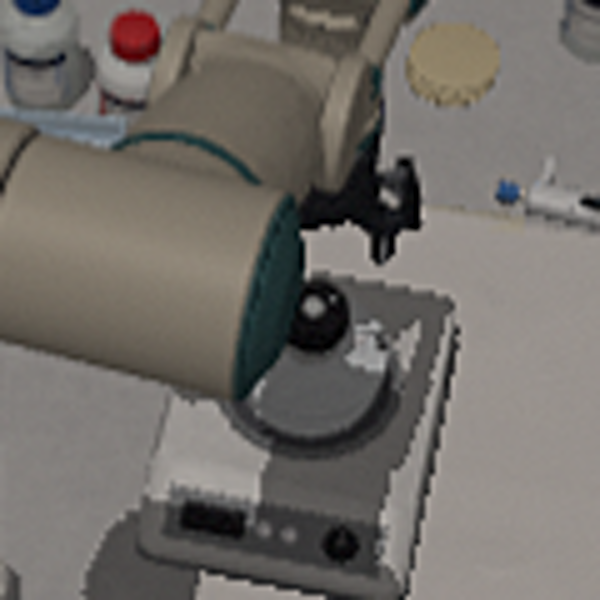

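Knob has visibly risen (side crop centre went from row 325 to 315) and the plate grip has not moved (top crop (219,378)). Now I'll move over the grip with the jaws half closed.

send_rows([
  [0.55,-0.02,0,0,0],
  [0.55,-0.03,0,0,0],
  [0.55,-0.03,0,0,0],
  [0.55,-0.0162,-0.0006,0,0],
  [0.55,0,0,0.02,0],
  [0.55,0,0,0.02,0],
  [0.55,0,0,0.01,0],
  [0.55,0,0,0,0],
])

```text
clock: 16.27
position: [0.5142, 0.102, 0.1611]
ee_rot: [0.001, 0.822, -0.57, -0.001]
contact_force: [-0.2, 0.3, -0.5]
width: 0.047
```

```bash
python3 -c "
from h import *
rel([.514,.102,.118])
crop('top',210,115,120,120,5,'t4'); crop('side',215,120,120,120,5,'s4')"
```

```text
t 16.27 pos [0.5142 0.102  0.1611] yaw -1.213 q6 1.276 z [-0.001 -0.    -1.   ] F [-0.2  0.3 -0.5] M [ 0.03  0.03 -0.02] w 0.047
tool delta [-0.      0.0001  0.0431]
```

View pics/s4.png

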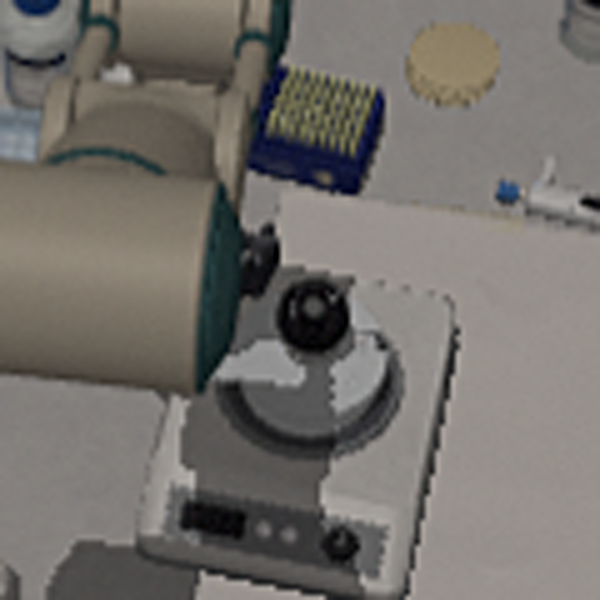

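View pics/t4.png

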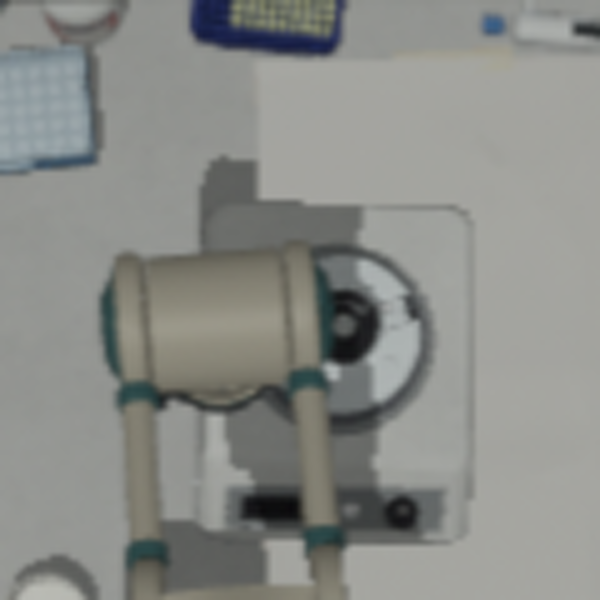

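Slot direction, corrected for parallax, is (0.354,-0.935), which agrees with the grip direction. Descend and grasp.

send_rows([
  [0.55,0,0,0.015,0],
  [0.55,0,0,0.015,0],
  [0.55,0,0,0.0125,0],
  [0.55,0,0,0,0],
  [0,0,0,0,0],
  [0,0,0,0,0],
  [0,0,0,0,0],
  [0,0,0,0,0],
], squeeze=80)

```text
clock: 17.38
position: [0.515, 0.102, 0.1198]
ee_rot: [-0.0, 0.822, -0.57, 0.001]
contact_force: [-1.0, -0.0, 2.7]
width: 0.009
```

send_rows([
  [0,0,0,0,0],
  [0,0,0,0,0],
])

```text
clock: 17.62
position: [0.515, 0.102, 0.1196]
ee_rot: [-0.0, 0.822, -0.57, 0.0]
contact_force: [-0.9, 0.8, 5.0]
width: 0.0084
```

```bash
python3 -c "
from h import *
rel([.514,.102,.118])"
```

```text
t 17.62 pos [0.515  0.102  0.1196] yaw -1.213 q6 1.276 z [ 0.001 -0.    -1.   ] F [-0.9  0.8  5. ] M [-0.05  0.05 -0.03] w 0.0084
tool delta [-0.0003  0.0009  0.0016]
```

send_rows([
  [0,0,0,-0.002,0],
  [0,0,0,-0.003,0],
  [0,0,0,-0.0035,0],
  [0,0,0,0,0],
  [0,0,0,0,0],
])

```text
clock: 18.25
position: [0.5145, 0.1019, 0.1276]
ee_rot: [0.0, 0.822, -0.57, -0.0]
contact_force: [0.2, -0.3, -2.5]
width: 0.0086
```

```bash
python3 -c "
from h import *
rel([.514,.102,.1271])
crop('top',210,115,120,120,5,'t5'); crop('side',215,120,120,120,5,'s5')"
```

```text
t 18.25 pos [0.5145 0.1019 0.1276] yaw -1.213 q6 1.276 z [-0. -0. -1.] F [ 0.2 -0.3 -2.5] M [ 0.14  0.04 -0.01] w 0.0086
tool delta [-0.0003  0.0005  0.0005]
```

View pics/s5.png

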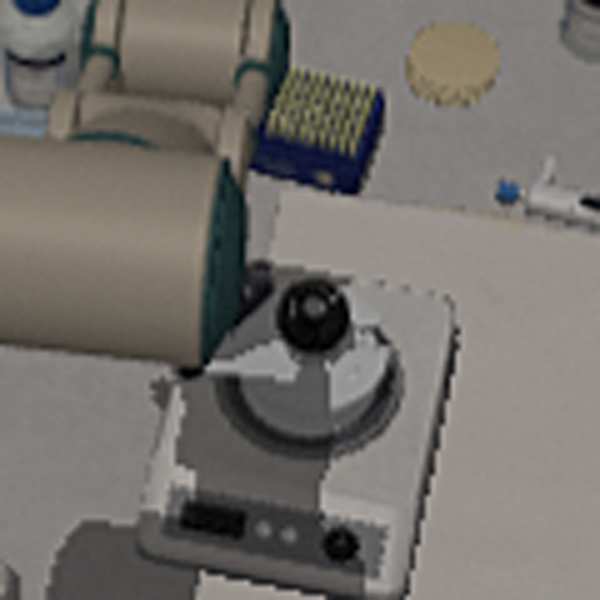

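The plate hangs free: -2.5 N with about 0.14 N m from its overhang. It is raised about 8 mm. Draw it out along the tool's -x.

send_rows([
  [0,-0.005,0,0,0],
  [0,-0.01,0,0,0],
  [0,-0.01,0,0,0],
  [0,-0.01,0,0,0],
])

```text
clock: 18.85
position: [0.502, 0.1356, 0.1277]
ee_rot: [-0.0, 0.822, -0.57, -0.0]
contact_force: [0.5, -0.3, -1.8]
width: 0.0087
```

```bash
python3 -c "
from h import *
rel([.514,.102,.1271])
crop('top',210,115,120,120,5,'t6')"
```

```text
t 18.85 pos [0.502  0.1356 0.1277] yaw -1.213 q6 1.343 z [ 0.  0. -1.] F [ 0.5 -0.3 -1.8] M [0.14 0.03 0.02] w 0.0087
tool delta [0.0357 0.0005 0.0006]
```

View pics/t6.png

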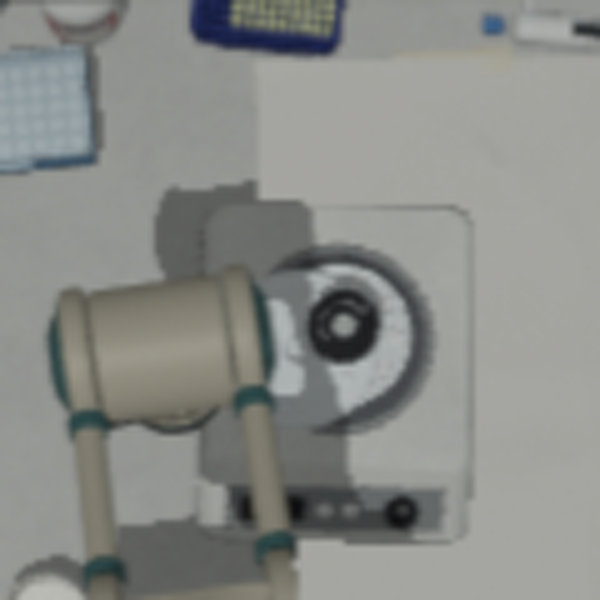

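Plate is sliding out freely, with its rim shifted left by about 35 mm and no resisting force. Continue.

send_rows([
  [0,-0.01,0,0,0],
  [0,-0.012,0,0,0],
  [0,-0.012,0,0,0],
  [0,-0.012,0,0,0],
  [0,-0.012,0,0,0],
  [0,-0.012,0,0,0],
  [0,-0.01,0,0,0],
  [0,-0.01,0,0,0],
])

```text
clock: 19.9
position: [0.4706, 0.2196, 0.1276]
ee_rot: [0.0, 0.822, -0.57, 0.0]
contact_force: [-0.1, 0.4, -1.6]
width: 0.0084
```

```bash
python3 -c "
from h import *
rel([.470,.37,.1271])
crop('top',190,115,120,120,5,'t7')"
```

```text
t 19.9 pos [0.4706 0.2196 0.1276] yaw -1.213 q6 1.516 z [ 0. -0. -1.] F [-0.1  0.4 -1.6] M [0.1  0.03 0.03] w 0.0084
tool delta [-0.1411 -0.0521  0.0005]
```

View pics/t7.png

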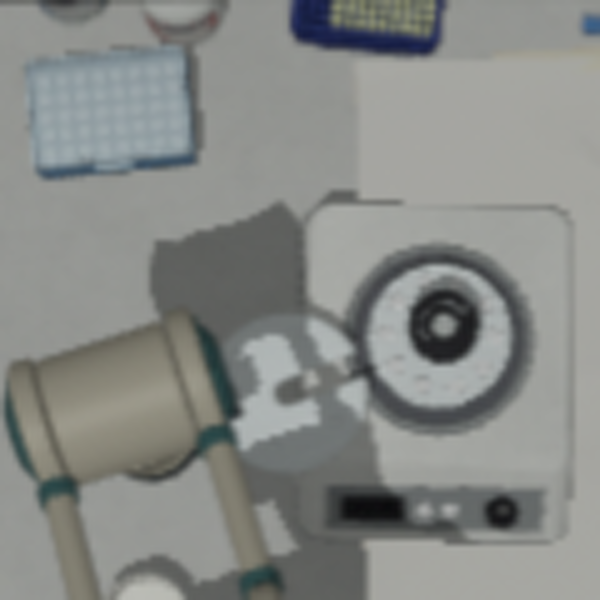

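Plate is fully out (centre about 125 mm from the axis). Carry it over the free bench and lower most of the way.

send_rows([
  [0,-0.015,-0.006,0,0],
  [0,-0.024,-0.009,0,0],
  [0,-0.024,-0.009,0,0],
  [0,-0.024,-0.009,0,0],
  [0,-0.024,-0.009,0,0],
  [0,-0.02,-0.007,0,0],
  [0,-0.015,-0.005,0,0],
  [0,0,0,0.01,0],
])

```text
clock: 20.95
position: [0.4709, 0.376, 0.1179]
ee_rot: [-0.001, 0.822, -0.569, 0.001]
contact_force: [-0.7, -0.6, -1.1]
width: 0.0087
```

send_rows([
  [0,0,0,0.02,0],
  [0,0,0,0.02,0],
  [0,0,0,0.02,0],
  [0,0,0,0.015,0],
  [0,0,0,0.01,0],
  [0,0,0,0,0],
])

```text
clock: 21.7
position: [0.4699, 0.3742, 0.0319]
ee_rot: [0.001, 0.822, -0.57, -0.0]
contact_force: [0.4, -0.1, -1.2]
width: 0.008
```

```bash
python3 -c "
from h import *
rel([.470,.375,.0171])
crop('top',150,115,120,120,5,'t8')
crop('side',130,130,120,120,5,'s8')"
```

```text
t 21.7 pos [0.4699 0.3742 0.0319] yaw -1.213 q6 1.77 z [-0.001 -0.001 -1.   ] F [ 0.4 -0.1 -1.2] M [ 0.12  0.03 -0.02] w 0.008
tool delta [-0.0008 -0.0004  0.0148]
```

View pics/t8.png

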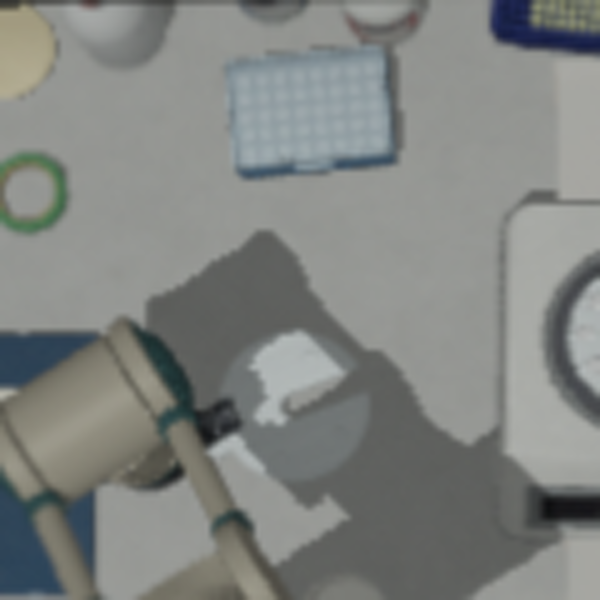

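View pics/s8.png

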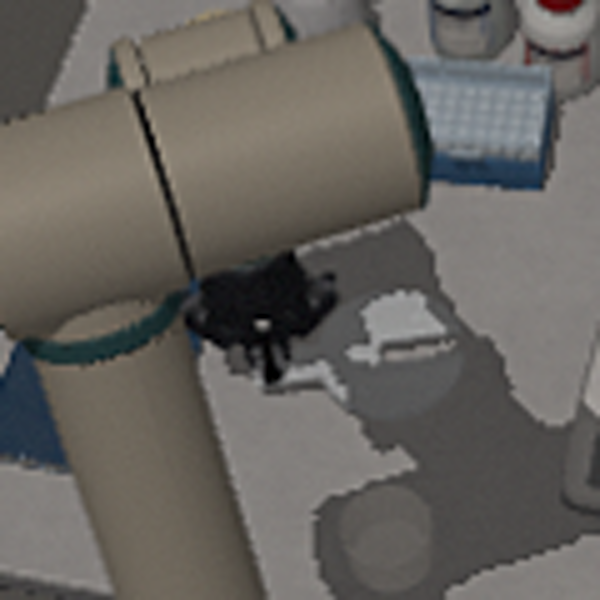

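The plate is held level over free bench, clear of cup, notebook and mixer. Lower it the last 15 mm gently.

send_rows([
  [0,0,0,0.005,0],
  [0,0,0,0.004,0],
  [0,0,0,0.002,0],
  [0,0,0,0.001,0],
  [0,0,0,0.001,0],
  [0,0,0,0,0],
])

```text
clock: 22.55
position: [0.4703, 0.3747, 0.0196]
ee_rot: [0.0, 0.822, -0.57, 0.0]
contact_force: [0.2, -0.2, -1.8]
width: 0.0083
```

send_rows([
  [0,0,0,0.001,0],
  [0,0,0,0.001,0],
  [0,0,0,0,0],
])

```text
clock: 22.92
position: [0.4703, 0.3747, 0.0176]
ee_rot: [0.0, 0.822, -0.57, 0.0]
contact_force: [-0.8, -0.4, -0.9]
width: 0.0086
```

```bash
python3 -c "
from h import *
rel([.470,.375,.0171])"
```

```text
t 22.93 pos [0.4703 0.3747 0.0176] yaw -1.213 q6 1.77 z [ 0. -0. -1.] F [-0.8 -0.4 -0.9] M [ 0.12  0.03 -0.07] w 0.0086
tool delta [-0.0004  0.0002  0.0005]
```

send_rows([
  [0,0,0,0.0007,0],
  [0,0,0,0.0007,0],
  [0,0,0,0,0],
])

```text
clock: 23.3
position: [0.4703, 0.3749, 0.0172]
ee_rot: [-0.0, 0.822, -0.57, 0.0]
contact_force: [-1.7, 0.2, 5.4]
width: 0.0085
```

```bash
python3 -c "
from h import *
rel([.470,.375,.0171])"
```

```text
t 23.3 pos [0.4703 0.3749 0.0172] yaw -1.213 q6 1.77 z [ 0.001  0.    -1.   ] F [-1.7  0.2  5.4] M [-0.18  0.27 -0.09] w 0.0085
tool delta [-0.0002  0.0003  0.0001]
```

Bench contact at +5 N, at the expected height. Release and retreat upward.

send_rows([
  [0.4,0,0,0,0],
  [0.4,0,0,0,0],
  [0.4,0,0,0,0],
  [0.4,0,0,-0.01,0],
  [0.4,0,0,-0.02,0],
  [0.4,0,0,-0.03,0],
  [0.4,0,0,-0.04,0],
  [0.4,0,0,-0.04,0],
])

```text
clock: 24.3
position: [0.4703, 0.3746, 0.158]
ee_rot: [-0.0, 0.822, -0.57, 0.0]
contact_force: [0.8, 0.3, 0.8]
width: 0.034
```

send_rows([
  [0.4,0,0,-0.03,0],
  [0.4,0,0,-0.03,0],
  [0.4,-0.03,0.03,0,0],
  [0.4,-0.03,0.03,0,0],
  [0.4,-0.03,0.03,0,0],
  [0.4,-0.03,0.03,0,0],
  [0.4,0,0,0,0],
  [0.4,0,0,0,0],
])

```text
clock: 25.3
position: [0.3163, 0.4451, 0.2168]
ee_rot: [-0.0, 0.822, -0.57, 0.0]
contact_force: [-0.2, 0.1, -0.7]
width: 0.0342
```

```bash
python3 -c "
from h import *
rel([.470,.375,.0171])
crop('top',130,95,160,160,4,'t9')
crop('side',110,100,200,150,4,'s9')"
```

```text
t 25.3 pos [0.3163 0.4451 0.2168] yaw -1.212 q6 2.039 z [ 0.001  0.    -1.   ] F [-0.2  0.1 -0.7] M [-0.02  0.02  0.01] w 0.0342
tool delta [ 0.1195 -0.1191  0.1999]
```

View pics/t9.png

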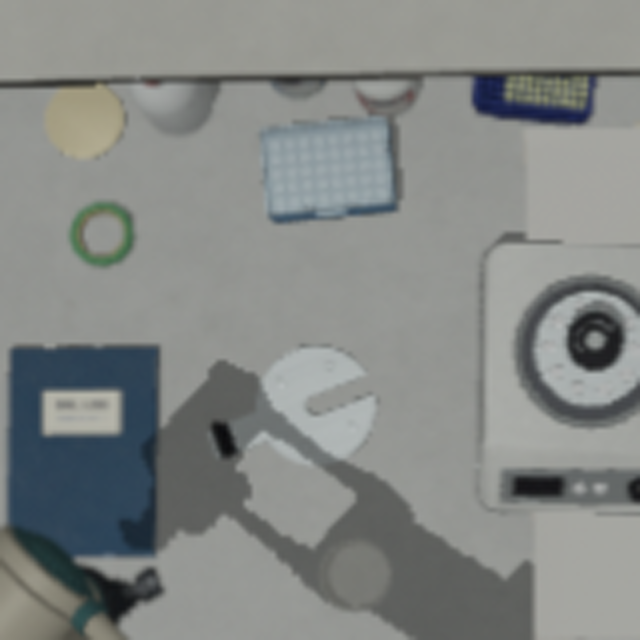

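View pics/s9.png

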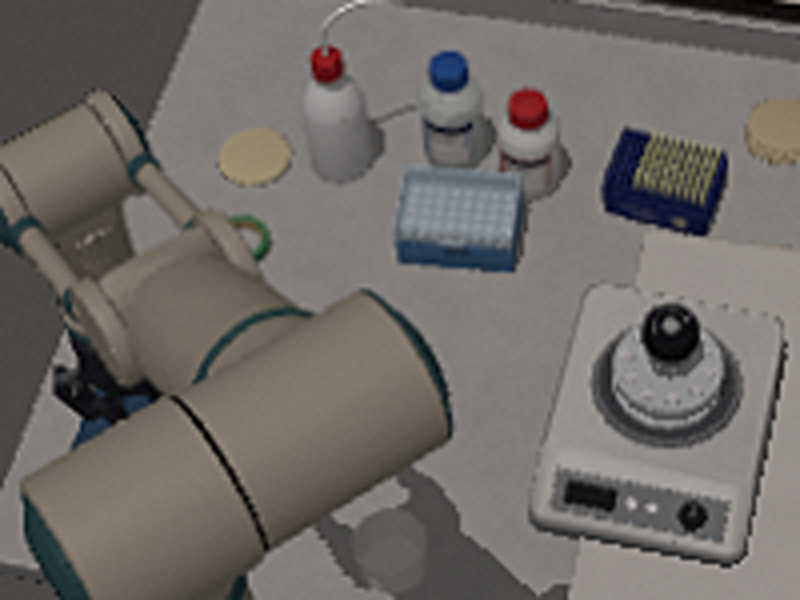

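Plate lies on the bench: disc at (320,403) and grip at (223,438) in the crop. Knob is up at (595,340); cup, notebook and box are in their old places. One numeric check, then I hand in.

```bash
python3 -c "
from h import *
g=lambda u,v:('top',130+u/4-.5,95+v/4-.5); s=lambda u,v:('side',110+u/4-.5,100+v/4-.5)
print('disc at z=.01',at_z(*g(320,404),.01).round(4),'grip z=.042',at_z(*g(223,438),.042).round(4))
print('knob',tri([g(595,340),s(670,320)]).round(4))
print('cup',at_z(*g(358,574),.05).round(3))
rel([.47,.37,.2]); print(manip.sign_off())"
```

```text
disc at z=.01 [0.505  0.2782 0.01  ] grip z=.042 [0.4708 0.3706 0.042 ]
knob [0.547  0.0114 0.1838]
cup [0.336 0.239 0.05 ]
t 25.4 pos [0.3169 0.4448 0.2165] yaw -1.214 q6 2.039 z [ 0.001 -0.    -1.   ] F [ 0.1 -0.2  0.2] M [-0.02 -0.02 -0.01] w 0.0339
tool delta [ 0.1236 -0.1174  0.0166]
the job is handed in; nothing more can be done
None
```

I undid the knob, drew the clamp plate out from under it, laid it flat on the free bench and handed the job in at 25.4 s. No verdict was reported.

- **Knob:** I turned it clockwise in two grasps, about 6.5 rad in total by the tool's rotation. Its height climbed about 1.6 mm per rad, matching the thread, so it was not slipping. I did not read the joint itself.
- **Plate:** I raised it about 8 mm and drew it out along its grip direction to about 125 mm from the knob axis, with no resistance. I set it down at the expected height with about 5 N of bench contact and released it.
- **Last checks:** The disc is at about (0.505, 0.278) and looks flat in the top view; the side camera's view of it was blocked by the arm. The mixer edge is about 10 cm away from the plate's rim. The gripper reads about 0 N and is well clear of the plate and the other items.
- **Bystanders:** The cup, notebook and sample box look unmoved. The cup measured about 9 mm off its first reading, but both readings came from rough pixel positions and it was never touched. I did not look at the tube rack or beaker again; the arm only passed above them on the way in.
- **Disagreement:** Triangulating the knob top from both cameras gave z = 0.184 m, where about 0.171 m was expected. The first such reading was also about 4 mm high, and small pixel errors shift it a lot. The rise itself agrees with the tool's height.

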